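Lock up the cobbler's knife case

ROBOT

A 6-joint arm with a two-finger parallel gripper is mounted at the origin on the work surface. World frame = base frame: x ahead of the robot, y to its left, z up, the work surface at z = 0. Lengths are in m, angles in rad, forces in N, time in s.
With the tool pointing down it reaches from about 0.325 to 0.9 m from the base axis. Payload 6.1 kg.
Tool frame: the origin (TCP) lies midway between the tips of the shut fingers; the grasp point (between the pads) lies 19 mm behind it; x points along the fingers, y is the direction in which the jaws open and shut, and the axes are right-handed (so a half turn about x gives the same grasp; the last joint's range is limited). The gripper opens to 85 mm and grips with 20 to 120 N. Pads are 22 mm wide; open, the fingers measure 114 mm over their backs; the gripper's body (76 mm by 85 mm) begins 54 mm behind the grasp point. The pads swing forward as they close: fully open they stand 13 mm farther back than shut.
Start: joints at [0.999, 0.22, 1.526, -0, 1.395, -0.126], TCP at [0.269, 0.564, 0.231] pointing down, gripper open.
Joint ranges: [-2.98, 2.98], [-0.91, 2.08], [0.09, 2.57], [-1.24, 4.39], [0.2, 2.65], [-2.68, 2.68]. Speed limits (rad/s): [2.57, 2.57, 3.01, 3.14, 3.14, 3.14].

INTERFACE

Orientations are given as [roll, pitch, yaw] about the fixed x, y, z axes, in that order (R = Rz(yaw) Ry(pitch) Rx(roll)).
In Python, from plant import movep, move_l, set_joints, gripper_to, hold, inverse_kinematics, observe, get_image, get_calibration, Unreachable, job_done gives the robot as it stands. Calls block until the motion is done:
- movep(position, orientation): joint-space move of the TCP to a pose.
- move_l(position, feed=0.15, rotation=None, max_force=None): straight line of the TCP; rotation=None keeps the orientation; feed is the mean speed in m/s. With max_force (N) it stops when the force on the tool has changed by that much, and returns True; else False.
- set_joints(angles): joint-space move.
- gripper_to(opening, f_grip=None): finger opening in m; f_grip is the grip in N (None keeps the last); returns when the fingers have stopped.
- hold(seconds).
- inverse_kinematics(position, orientation): joint angles nearest the present ones, or None.
- observe(): the state.
- get_image(name): name is "scene" or "top" or "wrist"; returns (picture, depth): 420x560x3 uint8, red, green, blue; 420x560 float32, m along the optical axis (not along the pixel's ray), 0 where there is no reading.
- get_calibration(name): a dict with "intrinsics" (3x3 intrinsics, pixels), "dist_coeffs" ([k1, k2, p1, p2, k3] as OpenCV has them; the pictures are not rectified), "world_from_camera" (4x4, takes a point from camera to world coordinates). Camera axes: x right, y down, z forward; pixel columns grow to the right and rows downward; lengths in m; the calibration is good to about 2 mm. A picture is of the moment at which its call begins: read the wrist's pose just before it. get_calibration takes no time and is no camera call; for the wrist camera it gives the pose at the moment of the call.
A pose or a line that the arm cannot do raises Unreachable and nothing moves.
- job_done(): hands the job in, once; it reports no verdict.
The state is a dict: "time_s": time; "q": joint angles; "joint_velocities": joint speeds; "joint_torque": joint torques, N m; "eef_pos": TCP position; "tcp_rot": TCP orientation; "ft_force": force on the tool from outside, world axes, zero at the start; "torque": the same for the moment, N m; "opening": finger opening in m.
Only numpy, scipy, OpenCV 4.12 (cv2) and the standard library are available. Lean on these libraries where they do the work, as an engineer would, in place of code of your own. Each camera call takes 0.05 s, during which the arm holds its last target. There are 200 camera calls.

TASK

Lock up the cobbler's knife case for the night: shut its lid fully, then turn the steel turnbutton across the lid until it stops, and finally put the red-handled locking pin from the awl block down through the turnbutton's hole into the lid, fully home. Turn the button only once the lid is down, and leave the two awls standing in their block.

Things in the scene. Friction and masses are not known exactly. Their poses are not given: they have to be found in the camera images.
- case: Fixed wooden knife case, 220 (its x) x 200 (its y) x 82 mm high; origin under its centre on the table, z up, x points away from the robot from the rail towards the hinge. Its front part (own x from -110 to -55 mm) is a solid wooden rail, 82 mm high, whose flat top is flush with the shut lid; behind it is an open well 70 mm high, closed by the lid. A knife lies in the well, below the lid.
- lid (a joint): Lid angle in rad: 0 = shut (level, lying on the well, at a stop), grows as its front edge rises; 1.5 = nearly upright, the other stop. It starts open at 1.0 to 1.3. Stiff hinge: the lid stays at any angle where it is left, so it must be pushed all the way down (about 2 N at its front edge).
- lid_hinge (a point): Point on the lid's hinge line, at its middle: case frame (110, 0, 70) mm; the line runs along the case's y. Axes as the case's.
- lid_edge (a point): Middle of the lid's free (front) edge, on its outer (upper) face. Lid: plywood board, 163 mm from hinge line to free edge, 200 mm wide, 12 mm thick; the hinge line lies on its inner (under) face. When shut, its outer face is 82 mm above the table. Axes turn with the lid: z out of the outer face, x from the free edge to the hinge.
- lid_hole (a point): Centre, on the outer face, of the 13 mm round hole through the lid, 135 mm from the hinge line and on the lid's centre line. Under it is the empty well. Axes turn with the lid, z out of the outer face.
- button (a joint): Angle of the steel turnbutton in rad, growing anticlockwise from above. 0 = it points along the case's -y, clear of the lid, lying along the rail; pi/2 = its stop, where it points along the case's +x across the shut lid and its hole is exactly over the lid's hole. Starts between -0.45 and 0.1; other stop at -0.6. It turns with light friction (about 1 N at the hole) and stays where it is left.
- button_pivot (a point): Top of the turnbutton on its vertical pivot, on the rail at case frame (-83, 0, 100) mm. The turnbutton is a flat steel bar, 96 x 28 x 16 mm thick, from 19 mm behind the pivot to 77 mm ahead of it; its underside is 84 mm and its top 100 mm above the table (2 mm above rail and shut lid). A screw head stands 3 mm above the bar at the pivot. Site x axis points along the bar to its free end, z up.
- button_hole (a point): Centre, at the top face of the bar, of the 13 mm vertical hole through the turnbutton, 58 mm from the pivot. The pin goes in here.
- pin: Locking pin, loose, 40 to 85 g, standing upright in one of the block's holes. Origin on its axis at the underside of its steel collar; z up along the handle. Above the origin: collar 26 mm diameter, 4 mm thick, then a red handle 22 mm diameter, up to 45 mm. Below: steel shank 8 mm diameter, 45 mm long, tapered to a point over its last 8 mm. Home = the collar rests on the turnbutton's top.
- pin_tip (a point): Pointed lower end of the pin's shank, 45 mm below the pin's origin.
- block: Fixed light-wood awl block, 60 (x) x 170 (y) x 60 mm high, origin under its centre, to the left or right of the case. Three 12 mm holes, 50 mm deep, in a row along its y at -55, 0 and +55 mm; pin and awls stand in them in any order, collars on the block's top. Clutter near it and the case is under 95 mm high.
- awl_a: Awl with brown wooden handle, 28 mm diameter, standing 54 mm above the block. Leave it in place.
- awl_b: Awl with black handle, 28 mm diameter, standing 54 mm above the block. Leave it in place.
Not all that is in view belongs to the job. What is shaped like the pin but green or purple is not meant.

How it is judged:
On the way, in this order (a step that is already met when the one before it is completed fails the run):
1. the lid is shut (within 0.05 rad) (value of joint lid below 0.05 rad), for 0.2 s.
2. the turnbutton is turned across the shut lid to its stop (within 0.1 rad) (value of joint lid below 0.05 rad and value of joint button above 1.47 rad), for 0.2 s.
At the end, for the whole second after the job is handed in: Lid shut (within 0.05 rad), turnbutton across it at its stop (within 0.1 rad), and the pin standing at rest through turnbutton and lid: its tip at least 22 mm below the lid's outer face (27 mm when fully home), within 6 mm of the lid hole's axis, leaning less than 0.15 rad (all of step 2 and z of pin_tip in the frame of lid_hole below -0.022 m and horizontal distance between pin_tip and lid_hole below 0.006 m and angle between pin's own z axis and vertical below 0.15 rad and linear speed of pin below 0.02 m/s); the robot touches nothing.
It fails at once if the turnbutton is turned across (over 0.6 rad) while the lid is not down (over 0.12 rad) (value of joint button above 0.6 rad and value of joint lid above 0.12 rad).
It fails at once if an awl is moved by more than 30 mm (distance of any of awl_a, awl_b from where it was at the start of the episode above 0.03 m).
It also fails if it takes over 69 s, if anything falls off the work surface, if the arm or the gripper's body presses on something with over 40 N, if the wrist force passes 120 N, or if a joint passes its speed limit or range.

## Working session

There is one attempt and no reset: what is moved stays moved. The work goes in short steps, each a Python script; the robot and the scene stay as the last script left them, time stands still between calls to the robot, and variables do not carry over. Pictures are saved under pics/ and viewed, about 8 in all and at most 12, crops included, and the job is handed in when it is done.

```bash
ls; mkdir -p pics; cat > h.py <<'E'
import numpy as np, cv2
from plant import *
def snap(n,fn):
    c=get_calibration(n); im,d=get_image(n)
    np.savez('pics/'+fn,im=im,d=d,K=c['intrinsics'],D=c['dist_coeffs'],T=c['world_from_camera'])
    cv2.imwrite('pics/'+fn+'.png',im[:,:,::-1]); return im,d,c
def load(fn):
    z=np.load('pics/'+fn+'.npz'); return z['im'],z['d'],dict(intrinsics=z['K'],dist_coeffs=z['D'],world_from_camera=z['T'])
def ray(c,uv):
    p=cv2.undistortPoints(np.array(uv,float).reshape(-1,1,2),np.array(c['intrinsics']),np.array(c['dist_coeffs'])).reshape(-1,2)
    T=np.array(c['world_from_camera']); r=np.c_[p,np.ones(len(p))]
    return T[:3,3], r@T[:3,:3].T
def onz(c,uv,z):
    o,r=ray(c,uv); return o+r*((z-o[2])/r[:,2])[:,None]
def pt(c,d,uv):
    o,r=ray(c,uv); uv=np.array(uv).reshape(-1,2).astype(int)
    return o+r*d[uv[:,1],uv[:,0]][:,None]
def proj(c,P):
    T=np.linalg.inv(np.array(c['world_from_camera']))
    rv,_=cv2.Rodrigues(T[:3,:3]); return cv2.projectPoints(np.array(P,float).reshape(-1,3),rv,T[:3,3],np.array(c['intrinsics']),np.array(c['dist_coeffs']))[0].reshape(-1,2)
E
python3 - <<'E'
from h import *
for n in('scene','top'): snap(n,n+'0')
a=cv2.imread('pics/scene0.png');b=cv2.imread('pics/top0.png')
o=observe();print(o['time_s'],o['eef_pos'],o['tcp_rot'],o['opening'])
for n in('scene','top'):print(np.round(get_calibration(n)['world_from_camera'],3))
E
```

```text
pics
0.1 [0.26917594 0.56344472 0.23027758] [-1.70799698  1.568983   -2.15382172] 0.08571731471706667
[[-0.871  0.342 -0.354  0.865]
 [ 0.492  0.61  -0.622  0.546]
 [ 0.003 -0.715 -0.699  0.674]
 [ 0.     0.     0.     1.   ]]
[[ 0.01  -0.991  0.135  0.401]
 [-1.    -0.009  0.009  0.034]
 [-0.007 -0.135 -0.991  1.159]
 [ 0.     0.     0.     1.   ]]
```

View pics/scene0.png

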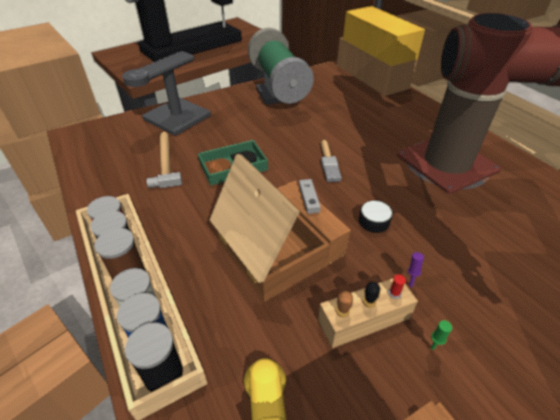

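View pics/top0.png

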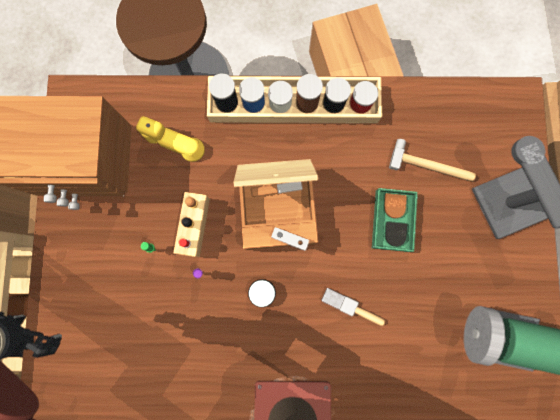

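```bash
python3 - <<'E'
from h import *
im,d,c=load('top0')
crop=im[145:275,130:340]; cv2.imwrite('pics/crop1.png',cv2.resize(crop,None,fx=3.8,fy=3.8,interpolation=cv2.INTER_CUBIC)[:,:,::-1])
v,u=np.mgrid[145:275,130:340]; uv=np.c_[u.ravel(),v.ravel()]
P=pt(c,d,uv); 
def rect(name,m):
    q=P[m]; r=cv2.minAreaRect((q[:,:2]*1000).astype(np.float32)); print(name,m.sum(),r,np.median(q[:,2]),cv2.boxPoints(r).round(0).tolist())
x,y,z=P.T
u,v=uv.T
rect('block',(z>.052)&(z<.068)&(u<215))
rect('rail',(z>.076)&(z<.09)&(u>230)&(v>205))
rect('bar',(z>.094)&(z<.11)&(u>230)&(v>222))
rect('well+rail',(z>.062)&(z<.11)&(u>230)&(v>180))
hsv=cv2.cvtColor(im,cv2.COLOR_RGB2HSV)
m=(((hsv[...,0]<6)|(hsv[...,0]>174))&(hsv[...,1]>190)&(hsv[...,2]>120))
m[:, :150]=0;m[:,215:]=0;m[:200]=0;m[275:]=0
k=np.argwhere(m);print(len(k),k.mean(0));print('pin',onz(c,[k.mean(0)[::-1]],.10))
E
```

```text
block 1117 ((513.8163452148438, 290.87774658203125), (146.1478271484375, 206.92459106445312), 64.60182189941406) 0.060071031160051414 [[389.0, 269.0], [576.0, 180.0], [639.0, 313.0], [452.0, 401.0]]
rail 1214 ((491.7372131347656, 38.97474670410156), (68.16878509521484, 199.95132446289062), 4.416800022125244) 0.08200469135661359 [[450.0, 136.0], [465.0, -63.0], [533.0, -58.0], [518.0, 141.0]]
bar 371 ((486.97894287109375, 12.058540344238281), (95.22782135009766, 28.49390983581543), 69.50829315185547) 0.10008784969603024 [[457.0, -28.0], [484.0, -38.0], [517.0, 52.0], [490.0, 62.0]]
well+rail 2035 ((546.8200073242188, 43.92080307006836), (186.99005126953125, 201.1941680908203), 4.475958824157715) 0.08186263364022417 [[446.0, 137.0], [461.0, -64.0], [648.0, -49.0], [632.0, 152.0]]
11 [243.09090909 185.72727273]
pin [[0.47093345 0.28434183 0.1       ]]
```

View pics/crop1.png

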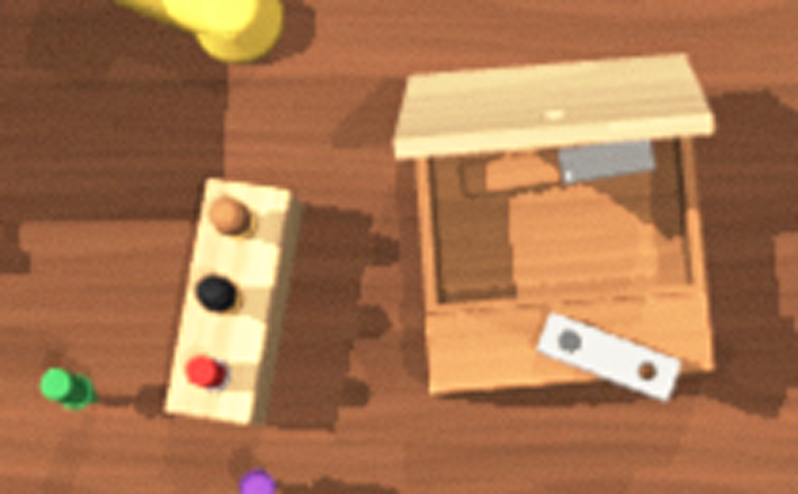

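```bash
python3 - <<'E'
from h import *
im,d,c=load('top0')
f=lambda a,b:[130+a/3.8-.37,145+b/3.8-.37]
print('screw',onz(c,[f(569,340)],.103),'hole',onz(c,[f(647,371)],.1))
print('railfront',onz(c,[f(432,392),f(712,366),f(428,318),f(712,300)],.082))
print('block',onz(c,[f(205,180),f(290,190),f(252,424),f(167,412)],.06))
print('pin,black,brown top',onz(c,[f(204,369)],.105),onz(c,[f(215,290)],.114),onz(c,[f(231,213)],.114))
v,u=np.mgrid[163:180,240:312]; P=pt(c,d,np.c_[u.ravel(),v.ravel()]); P=P[P[:,2]>.1]
for i in (0.,): 
    C=np.median(P,0); n=np.linalg.svd(P-P.mean(0))[2][2]; print('lid n',n,len(P),P[:,2].max(),P[P[:,2].argsort()[-200:]].mean(0))
ims,ds,cs=load('scene0')
v,u=np.mgrid[165:270,215:295]; P=pt(cs,ds,np.c_[u.ravel(),v.ravel()]); P=P[(P[:,2]>.1)&(P[:,2]<.26)]
n=np.linalg.svd(P-P.mean(0))[2][2];print(n,len(P),P.max(0),P.mean(0)); n*=np.sign(n[2]);print('theta',np.arctan2(n[0],n[2]))
from scipy.spatial.transform import Rotation as R
for a in (0,90,180,270):
    r=R.from_matrix(np.array([[0,0,-1.],[-np.sin(np.radians(a)),np.cos(np.radians(a)),0]]).T @ np.eye(2) if 0 else np.c_[[0,0,-1.],[-np.sin(np.radians(a)),np.cos(np.radians(a)),0],np.cross([0,0,-1.],[-np.sin(np.radians(a)),np.cos(np.radians(a)),0])]).as_euler('xyz')
    print(a,r,[np.round(q,2) if (q:=inverse_kinematics(p,r)) is not None else None for p in ([.68,.08,.25],[.45,0,.1],[.47,.284,.07])])
E
```

```text
screw [[0.49658965 0.0388777  0.103     ]] hole [[ 0.47592903 -0.01507486  0.1       ]]
railfront [[ 0.46106754  0.13457863  0.082     ]
 [ 0.48114168 -0.06145755  0.082     ]
 [ 0.51312569  0.138521    0.082     ]
 [ 0.52772341 -0.06160538  0.082     ]]
block [[0.61502156 0.30551765 0.06      ]
 [0.60814825 0.2432306  0.06      ]
 [0.43829184 0.26459284 0.06      ]
 [0.44624174 0.32569739 0.06      ]]
pin,black,brown top [[0.47408465 0.28961952 0.105     ]] [[0.52776613 0.28213843 0.114     ]] [[0.58146319 0.2732422  0.114     ]]
lid n [0.95552364 0.04770738 0.2910302 ] 1127 1.1591074049725527 [0.61282746 0.02000218 0.25355976]
[0.86486808 0.08292823 0.49510212] 5076 [0.69448544 0.15551535 0.22090623] [0.6488495  0.0664482  0.16281687]
theta 1.0508732484631076
0 [-0.          1.57079633  0.        ] [array([ 0.  ,  0.35,  1.33, -0.  ,  1.46, -1.57]), array([-0.18, -0.06,  2.09,  0.  ,  1.12, -1.75]), array([ 0.4 ,  0.22,  1.86, -0.  ,  1.07, -1.17])]
90 [-1.57079633  1.57079633  0.        ] [None, None, None]
180 [-3.14159265  1.57079633  0.        ] [array([ 0.  ,  0.35,  1.33, -0.  ,  1.46,  1.57]), array([-0.18, -0.06,  2.09,  0.  ,  1.12,  1.4 ]), array([ 0.4 ,  0.22,  1.86, -0.  ,  1.07,  1.97])]
270 [1.57079633 1.57079633 0.        ] [array([ 0.  ,  0.35,  1.33, -0.  ,  1.46,  0.  ]), array([-0.18, -0.06,  2.09,  0.  ,  1.12, -0.18]), array([ 0.4 ,  0.22,  1.86, -0.  ,  1.07,  0.4 ])]<sys>:0: UserWarning: Gimbal lock detected. Setting third angle to zero since it is not possible to uniquely determine all angles.
```

```bash
cat >> h.py <<'E'
from scipy.spatial.transform import Rotation as R
YAW=np.radians(5); EX=np.array([np.cos(YAW),np.sin(YAW),0]); EY=np.array([-np.sin(YAW),np.cos(YAW),0]); EZ=np.array([0,0,1.])
PIV=np.array([.4966,.039,0]); HINGE=PIV+.193*EX
def down(deg):
    return [-np.radians(deg),np.pi/2,0]   # jaw axis at angle deg from world y
def st(t=''):
    o=observe(); print(t,round(o['time_s'],2),np.round(o['eef_pos'],4),'F',np.round(o['ft_force'],1),'op',round(o['opening'],4))
E
python3 - <<'E'
from h import *
def chk(deg): 
    M=R.from_euler('xyz',down(deg)).as_matrix(); return M[:,1]
print(chk(5)); assert np.allclose(chk(5),EY,atol=1e-6)
gripper_to(0,40)
def P(th,r=.12,e=0): return HINGE+.035*EY+EX*(-r*np.cos(th)+(.012+e)*np.sin(th))+EZ*(.07+r*np.sin(th)+(.012+e)*np.cos(th))
s=P(1.15,e=.05); movep(s+[0,0,.08],down(5)); st('above')
move_l(s,.2)
for th in (1.15,.95,.75,.55,.35,.2,.1):
    hit=move_l(P(th,e=.011*np.sin(th)+.001),.15,max_force=25); st(th)
    if hit: print('HIT');break
else:
    p=P(0); print(move_l(p-[0,0,.008],.04,max_force=12)); st('press'); hold(.3); st()
    move_l(p+[0,0,.06],.2)
    snap('top','top1'); st()
    im,d,c=load('top1'); cv2.imwrite('pics/crop2.png',cv2.resize(im[145:275,130:340],None,fx=3.8,fy=3.8,interpolation=cv2.INTER_CUBIC)[:,:,::-1])
E
```

```text
[-8.71557427e-02  9.96194698e-01 -1.38777878e-17]
above 3.14 [0.6931 0.0924 0.2848] F [-0.5 -0.5 -0.1] op -0.0001
1.15 4.1 [0.6592 0.0884 0.1913] F [0.9 0.  0.7] op -0.0002
0.95 4.42 [0.635  0.0862 0.1815] F [ 0.7 -1.5  0.2] op 0.0003
0.75 4.74 [0.6127 0.0843 0.167 ] F [1.  0.9 0.3] op 0.0001
0.55 5.07 [0.594  0.0826 0.1488] F [-0.2  0.2  0.5] op -0.0
0.35 5.39 [0.5793 0.0814 0.1269] F [0.3 0.5 0.5] op -0.0001
0.2 5.67 [0.5716 0.0807 0.1088] F [0.4 0.2 0.1] op -0.0001
0.1 5.92 [0.5683 0.0804 0.0962] F [ 0.3 -0.1 -0. ] op -0.0
True
press 6.36 [0.5679 0.0803 0.082 ] F [-2.7  0.2  8.1] op 0.0001
 6.66 [0.5679 0.0803 0.082 ] F [-2.1  0.   6.8] op -0.0002
 7.16 [0.5657 0.0802 0.1411] F [-0.   0.2 -0.5] op 0.0
```

```bash
python3 - <<'E'
from h import *
movep(PIV+.06*EX-.12*EY+[0,0,.25],down(5))
im,d,c=snap('top','top2')
v,u=np.mgrid[160:260,235:325]; P=pt(c,d,np.c_[u.ravel(),v.ravel()])
L=(P-HINGE)@np.c_[EX,EY,EZ]
m=(L[:,0]<-.02)&(L[:,0]>-.15)&(L[:,2]>.06)&(L[:,2]<.15)&(abs(L[:,1])<.08)
Q=L[m];A=np.c_[Q[:,0],np.ones(len(Q))];print('lid slope,z0',np.linalg.lstsq(A,Q[:,2],rcond=None)[0],len(Q))
cv2.imwrite('pics/crop2.png',cv2.resize(im[145:275,200:340],None,fx=4.5,fy=4.5,interpolation=cv2.INTER_CUBIC)[:,:,::-1]); st()
E
```

```text
lid slope,z0 [-0.00040465  0.08203465] 2584
 7.99 [ 0.5659 -0.0739  0.2478] F [-0.4  0.3 -0.6] op 0.0001
```

View pics/crop2.png

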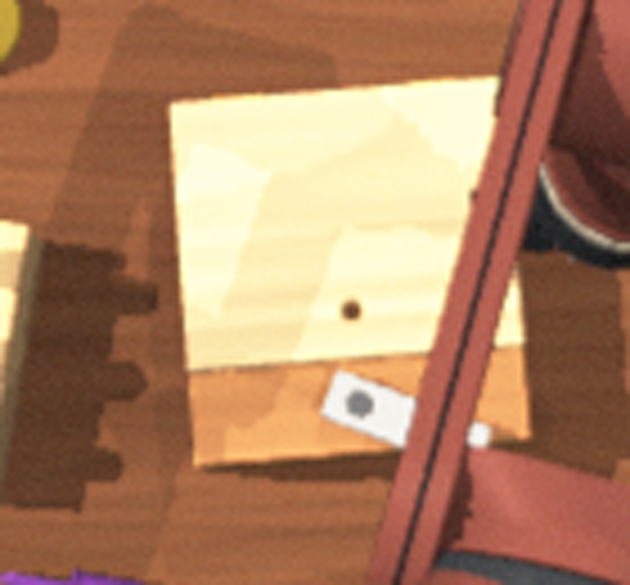

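The lid is shut (slope about 0, level with the rail at 82 mm). Its hole is at crop pixel (351,310) and the button screw at (359,404), with the button unmoved. Next I turn the button.

```bash
python3 - <<'E'
from h import *
im,d,c=load('top2'); f=lambda a,b:[200+a/4.5-.39,145+b/4.5-.39]
h=onz(c,[f(351,310)],.082)[0]; p=onz(c,[f(359,404)],.103)[0]; print('lidhole',h,'screw',p,'yaw',np.degrees(np.arctan2(*(h-p)[1::-1])))
z=.088
def P(phi,off,r=.060):
    dr=EX*np.sin(phi)-EY*np.cos(phi); n=EX*np.cos(phi)+EY*np.sin(phi)
    return PIV+r*dr-off*n+EZ*z
h0=lambda phi:.014+.011*abs(np.cos(phi))+.0145*abs(np.sin(phi))
s=P(-.5,.045); movep(s+[0,0,.08],down(5)); move_l(s,.15,max_force=10); st('down')
for phi in np.arange(-.4,1.5,.19):
    hit=move_l(P(phi,h0(phi)),.12,max_force=20)
    if hit: st('HIT %f'%phi);break
st(phi)
if not hit:
    print(move_l(P(np.pi/2,h0(np.pi/2)-.010),.04,max_force=10)); st('stop'); hold(.3)
    b=P(np.pi/2,.045); move_l(b,.1); move_l(b+[0,0,.1],.25)
    # go above pin with camera
    st()
E
```

```text
lidhole [0.55406021 0.04421798 0.082     ] screw [0.49584363 0.03881582 0.103     ] yaw 5.301531386906436
down 9.42 [0.4324 0.0017 0.0888] F [-0.   0.3  0.4] op 0.0001
1.31 12.07 [ 0.5505 -0.0015  0.088 ] F [-0.1 -0.8 -0.4] op -0.0
True
stop 12.61 [0.5551 0.016  0.0878] F [-1.6 -5.2  4. ] op 0.0001
 13.78 [ 5.604e-01 -2.000e-04  1.885e-01] F [-0.2 -0.  -0.5] op -0.0002
```

```bash
python3 - <<'E'
from h import *
im,d,c=snap('top','top3')
cv2.imwrite('pics/crop3.png',cv2.resize(im[145:275,200:340],None,fx=3,fy=3)[:,:,::-1])
movep([.474,.287,.22],down(-8.7)); gripper_to(.06)
im,d,c=snap('wrist','w1'); T=np.array(c['world_from_camera']);print(T.round(3)); st()
hsv=cv2.cvtColor(im,cv2.COLOR_RGB2HSV)
m=((((hsv[...,0]<6)|(hsv[...,0]>174))&(hsv[...,1]>180)&(hsv[...,2]>90))*255).astype(np.uint8)
n,l,s,ce=cv2.connectedComponentsWithStats(m)
for i in range(1,n):
    if s[i,4]>100: print(s[i],ce[i],onz(c,[ce[i]],.105),pt(c,d,[ce[i]]))
b=cv2.resize(cv2.imread('pics/crop3.png'),(450,420)); cv2.imwrite('pics/c3.png',cv2.resize(np.hstack([im[:,:,::-1],b]),None,fx=.79,fy=.79,interpolation=cv2.INTER_AREA))
E
```

```text
[[ 0.151  0.941  0.302  0.397]
 [ 0.989 -0.144 -0.045  0.298]
 [ 0.001  0.305 -0.952  0.363]
 [ 0.     0.     0.     1.   ]]
 15.64 [0.474 0.287 0.22 ] F [-0.3 -0.1 -0.5] op 0.0602
[278 182  23  31 568] [288.41373239 197.35915493] [[0.46858996 0.29283165 0.105     ]] [[0.46846529 0.29284125 0.10545091]]
```

View pics/c3.png

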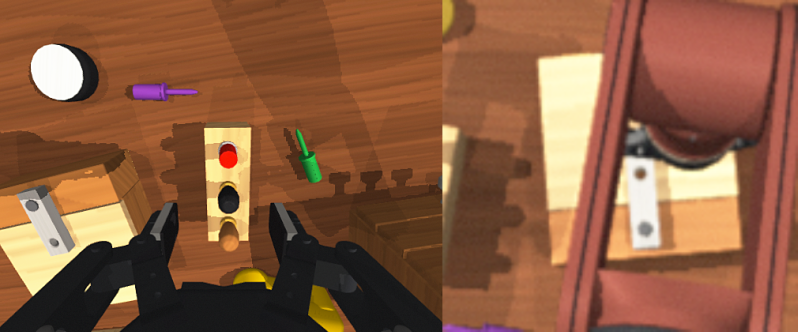

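```bash
python3 - <<'E'
from h import *
im,d,c=load('w1'); p=onz(c,[[289,202]],.105)[0]; print(p)
p=np.array([p[0],.2915,.069])
move_l(p,.12,max_force=12); st('at pin')
gripper_to(0.0,60); st('grip')
print(move_l(p+[0,0,.14],.15)); st('lift')
t=PIV+.058*EX
movep([t[0],t[1],.20],down(5)); st('over')
im,d,c=snap('wrist','w2')
cv2.imwrite('pics/w2c.png',im[:,:,::-1])
E
```

```text
[0.4729623  0.29272427 0.105     ]
at pin 17.05 [0.4736 0.2918 0.0699] F [-1.2  0.3 -0.3] op 0.0598
grip 17.48 [0.4735 0.2917 0.0697] F [-0.8 -0.8  3.7] op 0.0204
False
lift 18.57 [0.4722 0.2912 0.2076] F [-0.7 -0.7 -0.6] op 0.0204
over 19.58 [0.554  0.0448 0.1995] F [ 0.8  0.8 -1.2] op 0.0205
```

View pics/w2c.png

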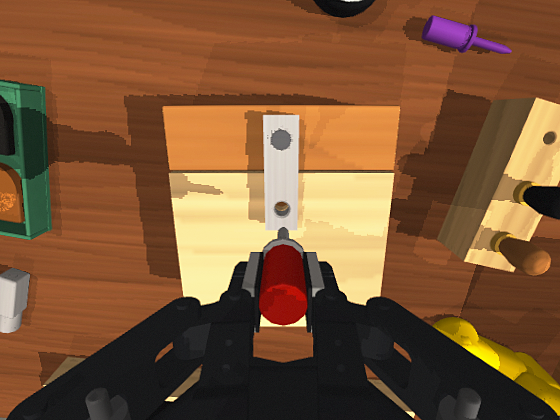

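```bash
python3 - <<'E'
from h import *
im,d,c=load('w2')
cv2.imwrite('pics/w2z.png',cv2.resize(im[195:330,230:340],None,fx=4.4,fy=4.4,interpolation=cv2.INTER_CUBIC)[:,:,::-1])
print('hole',onz(c,[[282.5,209]],.1),'screw',onz(c,[[281.5,140]],.103),'tip',onz(c,[[283,229]],.145),'top',onz(c,[[285,301]],.2348))
tcp=np.array([.554,.0448,.1995])
for z in(.2348,.1898,.145):print(z,proj(c,[[tcp[0],tcp[1],z]]))
E
```

```text
hole [[0.55361421 0.04441804 0.1       ]] screw [[0.4959988  0.03858499 0.103     ]] tip [[0.5541807  0.04478632 0.145     ]] top [[0.5514141  0.04517122 0.2348    ]]
0.2348 [[283.58348044 306.10472075]]
0.1898 [[283.2440511 257.6608143]]
0.145 [[283.04147529 228.76535234]]
```

View pics/w2z.png

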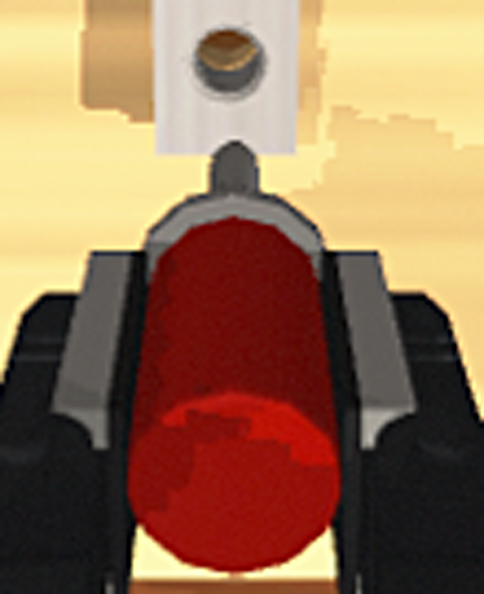

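```bash
python3 - <<'E'
from h import *
im,d,c=load('w2')
print('hole',onz(c,[[281.9,208.7]],.1),'tip',onz(c,[[283.2,228]],.145))
x,y=.5535,.0438
move_l([x,y,.165],.1); st()
print(move_l([x,y,.145],.05,max_force=6)); st('z.145')
print(move_l([x,y,.108],.03,max_force=8)); st('end')
E
```

```text
hole [[0.55339105 0.04388451 0.1       ]] tip [[0.55340985 0.044861   0.145     ]]
 20.13 [0.5532 0.0443 0.1647] F [ 0.1 -0.4 -1. ] op 0.0208
False
z.145 20.68 [0.5533 0.0438 0.1447] F [-0.3  0.2 -0.9] op 0.0203
True
end 21.79 [0.5533 0.0438 0.1096] F [-1.6  0.2  5. ] op 0.0206
```

```bash
python3 - <<'E'
from h import *
gripper_to(.06); st('open'); move_l([.5535,.0438,.21],.15)
movep([.49,.20,.26],down(5)); 
im,d,c=snap('scene','s4'); im2,d2,c2=snap('top','top4'); st()
for P in ([.5537,.0441,.145],[.5537,.0441,.1]): print(proj(c,P),proj(c2,P))
u,v=proj(c2,[.5537,.0441,.145])[0].round().astype(int)
a=cv2.resize(im[150:250,200:350],None,fx=2.6,fy=2.6,interpolation=cv2.INTER_CUBIC);b=cv2.resize(im2[150:250,210:360],None,fx=2.6,fy=2.6,interpolation=cv2.INTER_CUBIC)
cv2.imwrite('pics/f.png',np.hstack([a,b])[:,:,::-1])
hsv=cv2.cvtColor(im2,cv2.COLOR_RGB2HSV); m=((hsv[...,0]<6)|(hsv[...,0]>174))&(hsv[...,1]>200)&(hsv[...,2]>120)
w=np.zeros_like(m);w[v-12:v+13,u-12:u+13]=1; k=np.argwhere(m&w)[:,::-1]; print(len(k),k.mean(0) if len(k) else 0, np.median(pt(c2,d2,k),0) if len(k) else 0)
E
```

```text
open 22.25 [0.5523 0.0439 0.1081] F [-0.1  0.7  0.5] op 0.0599
 23.91 [0.4902 0.1985 0.2588] F [0.8 0.  0.3] op 0.0599
[[290.76602294 196.30936845]] [[277.46405649 210.14263048]]
[[290.27777003 211.94499016]] [[277.60090372 212.67643701]]
4 [277.5 214.5] [0.54349515 0.04403058 0.13448364]
```

View pics/f.png

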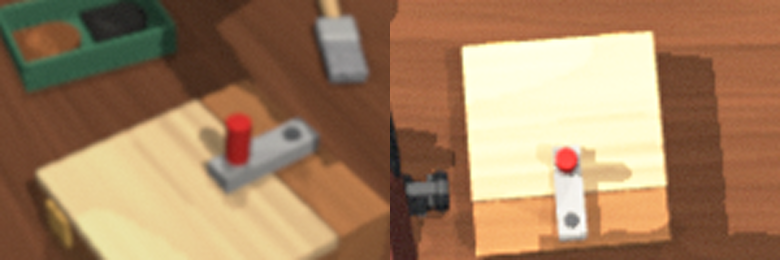

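The red pin stands upright in the button. Its top is at scene pixel (291.5,195) and top-camera pixel (278,211), within about 1 px of the position predicted for fully home. The lid is shut, and the button lies across it.

```bash
python3 -c "
from h import *
job_done(); st()"
```

```text
the job is handed in; nothing more can be done
the job is handed in; nothing more can be done
```

The knife case is locked up and handed in at about 24 s of the 69 s allowed. No verdict is reported.

- **Lid:** I pushed it shut and pressed it at its stop. The depth check showed it level, with its top at 82 mm.
- **Turnbutton:** I turned it until it stopped, at about 5 N. The picture shows it lying across the lid, with its hole over the lid's hole to within about 1 mm.
- **Pin:** The red-handled pin went in until its collar met the button, at the expected height to within 0.1 mm. After release it stood upright, within about 1 pixel of the fully home position in both cameras.
- **Awls:** I did not check them in the last pictures. The wrist picture taken after the pin was lifted shows both still in the block.

One check was no use: the last automatic red-colour check found only 4 edge pixels, so I judged the pin's final position from the pictures.

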